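# Turn the sample cell to the reader and hold its clamp at the third click

### The arm

A 6-joint arm with a two-finger parallel gripper is mounted at the origin on the work surface. World frame = base frame: x ahead of the robot, y to its left, z up, the work surface at z = 0. Lengths are in m, angles in rad, forces in N, time in s.
With the tool pointing down it reaches from about 0.25 to 0.725 m from the base axis. Payload 4 kg.
Tool frame: the origin (TCP) lies midway between the tips of the shut fingers; the grasp point (between the pads) lies bot.grasp_offset behind it (bot.grasp_offset is the distance from the TCP to the grasp point, in m); x points along the fingers, y is the direction in which the jaws open and shut, and the axes are right-handed (so a half turn about x gives the same grasp; the last joint's range is limited). The gripper opens to 85 mm and grips with 20 to 120 N. Pads are 22 mm wide; open, the fingers measure 114 mm over their backs; the gripper's body (76 mm by 85 mm) begins 54 mm behind the grasp point. The pads swing forward as they close: fully open they stand 13 mm farther back than shut.
Start: joints at [1.255, 0.241, 0.005, 1.335, 0, 1.571], TCP at [0.155, 0.475, 0.231] pointing down, gripper open.
Joint ranges: [-2.72, 2.72], [-1.05, 1.87], [-1.09, 1.28], [-1.99, 2.15], [-1.42, 1.44], [-3.14, 3.14]. Speed limits (rad/s): [2.79, 2.79, 3.14, 3.14, 3.14, 3.14].

### API

Orientations are given as a unit quaternion [x, y, z, w].
In Python, from bench import bot, cams, workorder gives the robot as it stands. The module is installed in compiled form; this text tells all that it offers.
- The arm moves only by the tool arm_command, never from a script. Its arguments are lists of equal length, an entry for each row: "translation": the shift along the tool's x, y, z in cm, a list of three; "turn": the turn about the tool's x in rad. In form: {"translation": [[tx, ty, tz], ...], "turn": [turn, ...]}. A call has 1 to 10 rows; each row shifts and turns the commanded pose from where the row before left it, along the tool's axes as they then stand; what a row does not reach is not made up. A row lasts 1/12 s, in which the tool goes at most 41.7 mm and 7.16 degrees, less where a joint would pass 70% of its speed; a pose out of reach is approached as far as the arm can. A call with a gripper value outside its range is refused whole. "fingers" is the closure, from -1 (fully open) to 1 (shut), so that 0 is half open, set as the call begins (left out, the last holds). The fingers move at their own pace and stop on an object; "squeeze" is the grip in N (left out, the last holds). Time passes only in rows, so rows that do not move let the fingers close. It gives the time, the measured TCP pose, the force and the opening at its end, in the units of the state.
- bot.state(): the state, without advancing time (a new reading comes with each control period).
- cams.capture(name): name is "scene" or "top"; returns a dict with "pixels" (480x640x3 uint8, blue, green, red), "vertical_fov" (degrees; the focal length in pixels is half the picture's height over the tangent of half this angle, whatever the lens; pixels are square), "cx", "cy" (the principal point, pixels), "origin" and "orientation" of the camera in the world. Camera axes: x right, y up, looking along -z (the intrinsics and any distortion apply to the point x, -y, -z); pixel columns grow to the right and rows downward; lengths in m; the calibration is good to about 2 mm. A picture is of the moment at which its call begins. There is no depth.
- workorder.hand_in(): hands the job in, once; it reports no verdict.
The state is a dict: "time": time; "q": joint angles; "joint_velocities": joint speeds; "tau": joint torques, N m; "tcp_pos": TCP position; "ee_rot": TCP orientation; "force": force on the tool from outside, world axes, zero at the start; "moment": the same for the moment, N m; "width": opening from 0.0 (shut) to 1.0 (fully open).
Only numpy, scipy, OpenCV 4.12 (cv2) and the standard library are available. Lean on these libraries where they do the work, as an engineer would, in place of code of your own. Each camera call takes 0.05 s, during which the arm holds its last target. There are 200 camera calls.

### The job

The sample cell with the blue stripe stands crosswise in the open clamp of the little photometer: pick it up, turn it a quarter turn so that its striped window side faces the reader's lens, set it back down upright between the jaws (do not drop it) and let go of it. Then take the clamp lever by its red knob and draw it round exactly three clicks, never a fourth, so that the jaw just nips the cell; the lever springs back if released, so finish while still holding the knob there at the third click. Leave the other things on the bench where they are.

Things in the scene. Friction and masses are not known exactly. Their poses are not given: they have to be found in the camera images.
- fixture: Grey photometer bed fixed on the bench; plate x -75..75, y -190..60, 15 mm thick. Origin: underside below the cell's place, z up; x points to the reader (white box x 72..128, y -33..37, top 46 mm above bench), y is the clamping direction. Fixed aluminium jaw on the +y side: face at y=+20, 50 mm long, top 45 mm above bench. The sliding jaw is on the -y side.
- seat (a point): Where the cell's underside centre belongs: middle of the dark rubber square on the plate (fixture x=0, y=-3, z=15), with the clamp still open. Closing the jaw pushes the cell to the fixed jaw (to y=+2).
- lens (a point): End of the reader's black lens tube, 18 mm diameter: fixture x=+50, y=+2, 36 mm above the bench.
- cell: White block 36 x 36 x 85 mm, 0.10 to 0.20 kg; amber window low on its own +x face, above it a blue stripe 10 mm wide that runs over the top to its middle. Origin: centre of underside, z up. Starts loose in the open clamp, +x along the fixture's +y within 0.2 rad; must end with +x along the fixture's +x. It stands 55 mm above the jaws: grip it there, any two opposite sides.
- cell_window (a point): Centre of the cell's amber window: on its +x face, 18 mm out from the axis, 21 mm above the underside.
- jaw_pad: Blue sprung pad (0.7 N per mm) of the sliding jaw, 46 mm long, top 44 mm above bench; origin 8 mm behind (-y of) its face, at plate level. Lever at rest: face at fixture y=-28 (48 mm gap to the fixed jaw). It moves to +y 25 mm per rad of lever, 5 mm per click; it nips the cell from about 12 mm, with 2 to 3 N at the third click (15 mm).
- lever (a joint): Clamp lever, rad: 0 at rest on its stop, grows clockwise from above, end stop 0.95. Ratchet: crests at 0.1, 0.3, 0.5, 0.7, 0.9; the pawl drops in at 0.2 (first click), 0.4 (second), 0.6 (third). At the knob the drag falls to 2 to 4 N at each drop-in, climbs by about 4 N to 7 to 10 N within 0.08 rad after it, and fades again over the next crest. It always springs back to 0 if let go.
- pivot (a point): On the lever's vertical hinge axis (fixture x=0, y=-130), 47 mm above the bench.
- knob: Red upright knob, 24 mm diameter, 48 mm tall, turning freely on a pin at the lever's end, 90 mm from the pivot; origin: centre of its underside, 49 mm above bench (top 97 mm). The arm below it is 16 mm wide. At rest at fixture x=+27, y=-216; drawn clockwise about the pivot, towards fixture -x, 18 mm per click; at the third click x=-27, y=-216.
- spare_cell: Bystander: same block with a green stripe, 36 x 36 x 85 mm, origin under its centre. Leave it.
- well_plate: Bystander: white 96-well plate 127 x 85 x 14 mm, origin under its centre.
- amber_bottle: Bystander: amber bottle, 42 mm diameter, 100 mm tall, origin under its centre.
- maroon_cap: Bystander: maroon rotor cap, 54 mm diameter, 42 mm tall, origin under its centre.
- grey_cap: Bystander: dark grey rotor cap, 54 mm diameter, 42 mm tall, origin under its centre.
- petri_dish: Bystander: clear petri dish, 94 mm diameter, 16 mm tall, origin under its centre.
- spirit_jar: Bystander: clear jar with green lid, 64 mm diameter, 90 mm tall, origin under its centre.
Things that resemble listed ones, but are neither listed nor needed, are in the scene too. Leave any yellow look-alike of the cell alone.

How it is judged:
By the outcome, as a careful person would: the job done as asked, in the order asked, and still so for the second after the job is handed in, while the arm keeps its last pose, push and grip.
It also fails if it takes over 45 s, if anything falls off the work surface, if the arm or the gripper's body presses on something with over 40 N, if the wrist force passes 120 N, or if a joint passes its speed limit or range.

## Working session

There is one attempt and no reset: what is moved stays moved. The work goes in short steps, Python scripts to look and compute and a tool call to move; the robot and the scene stay as the last step left them, time stands still between calls to the robot, and variables do not carry over. Pictures are saved under pics/ and viewed, about 8 in all and at most 12, crops included, and the job is handed in when it is done.

Besides the shell and the picture viewer there is one more tool, called after ">>>" as name(argument=value, ...) on one line, values as JSON. arm_command: Moves the arm, as the interface text tells. Its arguments: {"type":"object","properties":{"translation":{"type":"array","items":{"type":"array","items":{"type":"number"}}},"turn":{"type":"array","items":{"type":"number"}},"fingers":{"type":"number"},"squeeze":{"type":"number"}},"required":["translation","turn"]}

```bash
mkdir -p pics
cat > h.py <<'E'
import numpy as np, cv2
from scipy.spatial.transform import Rotation as R
from bench import bot, cams, workorder
def K(c):
    f=240/np.tan(np.radians(c["vertical_fov"])/2); return f
def ray(c,u,v):
    f=K(c); d=np.array([(u-c["cx"])/f,-(v-c["cy"])/f,-1.]); return np.array(c["origin"]),R.from_quat(c["orientation"]).apply(d)
def onz(c,u,v,z):
    o,d=ray(c,u,v); return o+d*(z-o[2])/d[2]
def proj(c,p):
    q=R.from_quat(c["orientation"]).inv().apply(np.array(p)-c["origin"]); f=K(c)
    return c["cx"]-f*q[0]/q[2], c["cy"]+f*q[1]/q[2]
E
python3 - <<'E'
from h import *
for n in("scene","top"):
    c=cams.capture(n); cv2.imwrite(f"pics/{n}0.png",c["pixels"]); print({k:v for k,v in c.items() if k!="pixels"})
print(bot.state(),bot.grasp_offset)
E
```

```text
{'vertical_fov': 46.97522589697854, 'cx': 329.46953136515975, 'cy': 240.79367413861857, 'origin': array([ 1.00352677, -0.58683253,  0.91873173]), 'orientation': array([0.34687958, 0.12592352, 0.32854359, 0.86941183])}
{'vertical_fov': 44.776416465692826, 'cx': 330.8323193785122, 'cy': 256.58732978621873, 'origin': array([ 3.63852945e-01, -4.70588140e-04,  1.35546837e+00]), 'orientation': array([-0.02632997,  0.02434679,  0.70960796, -0.70368353])}
{'time': 0.1, 'q': array([1.25500922e+00, 2.41351797e-01, 3.84311975e-03, 1.33520199e+00,
       2.43802330e-06, 1.57079928e+00]), 'joint_velocities': array([ 0.00121474, -0.00185436,  0.00294925, -0.00117463,  0.00095928,
        0.00124855]), 'tau': array([ 2.15825548e-04, -3.73140442e+01,  2.53008950e+01,  1.09059823e-02,
        4.49487607e-05, -6.92802615e-08]), 'tcp_pos': array([0.15510327, 0.47473031, 0.23048887]), 'ee_rot': array([ 0.11051699,  0.69841765, -0.11185353,  0.6982031 ]), 'force': array([-0.35998429,  0.47011678, -0.2603651 ]), 'moment': array([0.0039255 , 0.00273383, 0.03127772]), 'width': 1.0026289488442277} 0.0187
```

View pics/scene0.png

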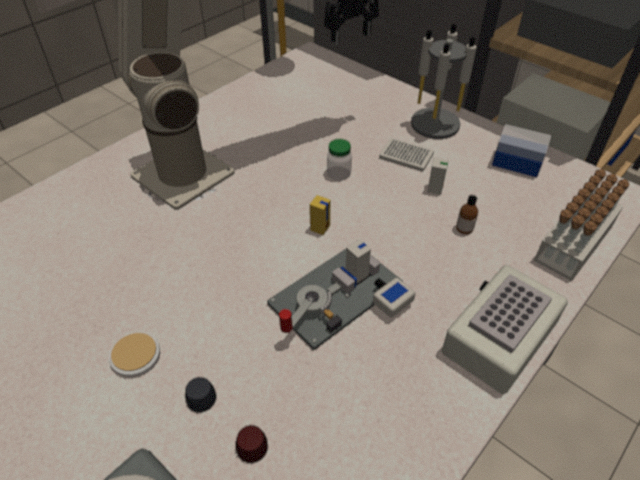

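View pics/top0.png

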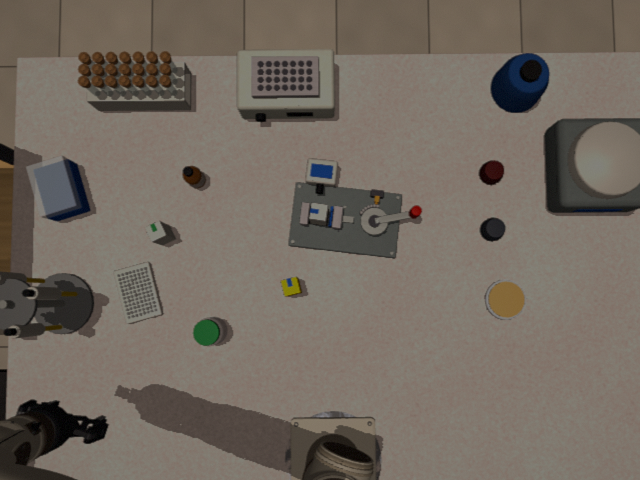

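The scene view shows the fixture with cell at about (360,258) and red knob at (286,320). In the top view the plate corners are near (296,184), (402,192), (396,257) and (290,247), the cell top is near (320,213) and the knob at (415,212). Next I measure these and look closer.

Run:
```python
from h import *
c=cams.capture("top"); im=c["pixels"]
cv2.imwrite("pics/top_crop.png",cv2.resize(im[150:270,280:430],None,fx=5,fy=5,interpolation=cv2.INTER_CUBIC))
s=cams.capture("scene"); cv2.imwrite("pics/sc_crop.png",cv2.resize(s["pixels"][230:350,260:420],None,fx=5,fy=5,interpolation=cv2.INTER_CUBIC))
for n,p,z in [("c1",(296,184),.015),("c2",(402,192),.015),("c3",(396,257),.015),("c4",(290,247),.015)]: print(n,onz(c,*p,z))
for k,q in(("top",c),("scene",s)):
    i=q["pixels"].astype(int);h=cv2.cvtColor(q["pixels"],cv2.COLOR_BGR2HSV)
    m=(((h[...,0]<6)|(h[...,0]>174))&(h[...,1]>170)&(h[...,2]>100)).astype(np.uint8)
    n,l,st,ce=cv2.connectedComponentsWithStats(m)
    for j in range(1,n):
        if st[j,4]>20: print(k,st[j],ce[j],onz(q,*ce[j],.097),onz(q,*ce[j],.073))
```

```text
c1 [0.6302184  0.08257597 0.015     ]
c2 [ 0.60921784 -0.16376165  0.015     ]
c3 [ 0.4578916  -0.14735554  0.015     ]
c4 [0.48312541 0.09702503 0.015     ]
top [412 206   9   9  69] [416. 210.] [ 0.55433971 -0.18356521  0.097     ] [ 0.55797244 -0.18705697  0.073     ]
scene [279 310  12   9  85] [284.75294118 314.12941176] [ 0.55873545 -0.19080018  0.097     ] [ 0.5457446  -0.17923342  0.073     ]
```

View pics/top_crop.png

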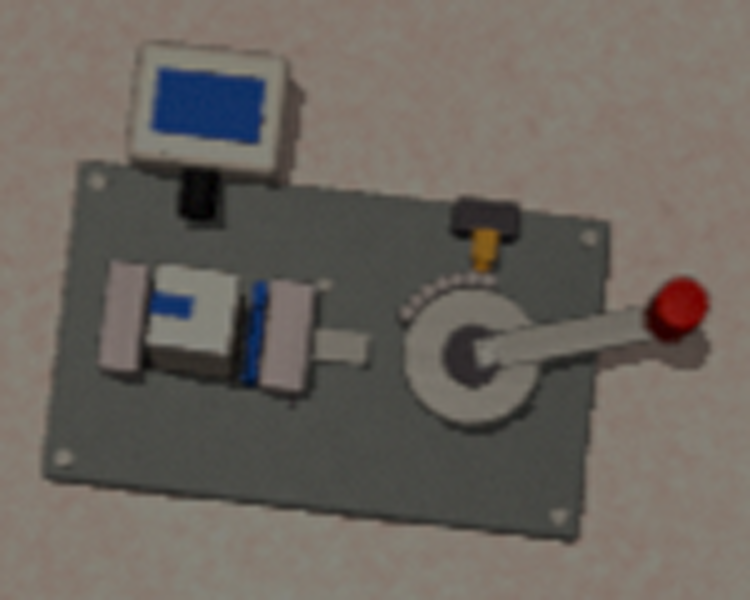

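View pics/sc_crop.png

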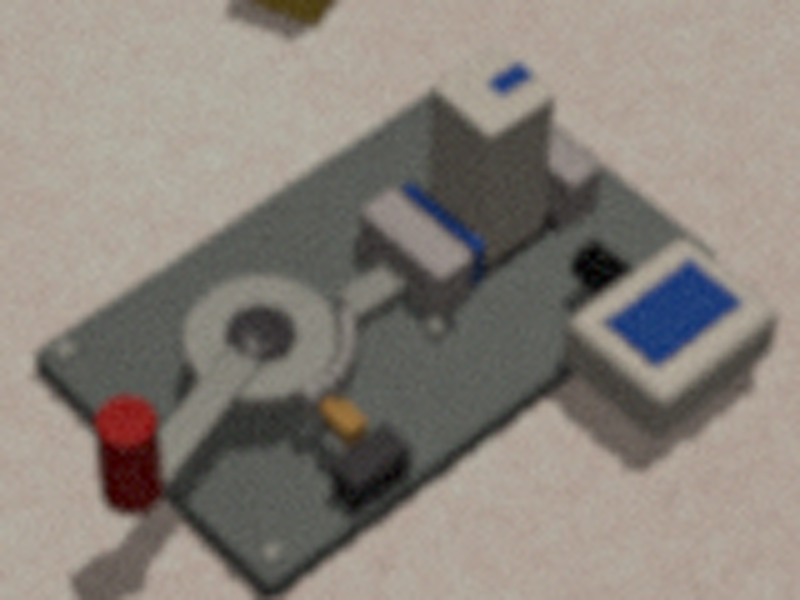

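Crops: plate corners (top crop) at (78,160), (610,222), (577,542), (43,478). The cell's top quad is near (160,264), (243,272), (235,355), (147,345), with the stripe running left to the fixed jaw (+y). Knob centre is at (682,303), lever at rest.

```bash
cat >> h.py <<'E'
def cropuv(p,o,s=5): return (o[0]+(p[0]+.5)/s-.5, o[1]+(p[1]+.5)/s-.5)
def fit(A,B): # 2D rigid A->B
    A=np.array(A);B=np.array(B);a=A-A.mean(0);b=B-B.mean(0)
    th=np.arctan2((a[:,0]*b[:,1]-a[:,1]*b[:,0]).sum(),(a*b).sum())
    M=np.array([[np.cos(th),-np.sin(th)],[np.sin(th),np.cos(th)]]); t=B.mean(0)-M@A.mean(0)
    return th,t,(A@M.T+t-B)*1000
E
python3 - <<'E'
from h import *
c=cams.capture("top"); s=cams.capture("scene")
F=[(.075,.06),(.075,-.19),(-.075,-.19),(-.075,.06)]
W=[onz(c,*cropuv(p,(280,150)),.015)[:2] for p in[(78,160),(610,222),(577,542),(43,478)]]
th,t,r=fit(F,W);print("fixture th",th,t,r.round(1).tolist())
M=np.array([[np.cos(th),-np.sin(th)],[np.sin(th),np.cos(th)]])
for p,f in[((38,362),(-.075,-.19)),((270,597),(.075,-.19))]: print("scene corner",onz(s,*cropuv(p,(260,230)),.015)[:2],M@f+t)
for n,q,z in(("pivot",(0,-.13),.047),("knobtop",(.027,-.216),.097),("knob3",(-.027,-.216),.097),("seat",(0,-.003),.015)):
    w=np.r_[M@q+t,z];print(n,w,[((np.array(proj(k,w))-o+.5)*5-.5).round() for k,o in((c,(280,150)),(s,(260,230)))])
for k,o,Q in((c,(280,150),[(160,264),(243,272),(235,355),(147,345)]),(s,(260,230),[(435,92),(495,138),(553,98),(492,53)])):
    P=np.array([onz(k,*cropuv(p,o),.1)[:2] for p in Q]);e=np.roll(P,-1,0)-P
    print("cell",P.mean(0),"fix",M.T@(P.mean(0)-t),"len",np.linalg.norm(e,axis=1),"ang",(np.arctan2(e[:,1],e[:,0])-th))
for p,k,o in(((682,303),c,(280,150)),((127,421),s,(260,230))): print("knob",M.T@(onz(k,*cropuv(p,o),.097)[:2]-t))
for p,z in (((152,303),.1),((193,305),.1)): print("stripe",M.T@(onz(c,*cropuv(p,(280,150)),z)[:2]-t))
E
```

```text
fixture th -0.12407656410890999 [0.5538828  0.03395573] [[-0.2, -0.2], [0.3, -1.1], [0.3, -0.3], [-0.5, 1.6]]
scene corner [ 0.46657197 -0.15338596] [ 0.45594527 -0.14530174]
scene corner [ 0.611864  -0.1728262] [ 0.60479212 -0.16386551]
pivot [ 0.5377942  -0.09504488  0.047     ] [array([471., 357.]), array([263., 321.])]
knobtop [ 0.55394341 -0.18372522  0.097     ] [array([682., 303.]), array([130., 404.])]
knob3 [ 0.50035854 -0.17704227  0.097     ] [array([669., 425.]), array([ 40., 316.])]
seat [0.55351153 0.03097879 0.015     ] [array([194., 335.]), array([490., 211.])]
cell [0.55268255 0.0278982 ] fix [-0.00044135 -0.0061595 ] len [0.03628157 0.03651422 0.03846096 0.03592499] ang [-1.55244777  3.1624847   1.57225858 -0.03961117]
cell [0.55827291 0.02115737] fix [ 0.00594027 -0.01215666] len [0.03385169 0.03243451 0.03419555 0.03222915] ang [ 0.03064298  1.57569108  3.17803651 -1.55541188]
knob [ 0.02693682 -0.21583834]
knob [ 0.03235433 -0.22163505]
stripe [-6.20132705e-05  1.32505723e-02]
stripe [ 0.00111833 -0.00455414]
```

```bash
cat >> h.py <<'E'
TH=-0.124; T=np.array([.5539,.0340])
M=np.array([[np.cos(TH),-np.sin(TH)],[np.sin(TH),np.cos(TH)]])
def tool(fx,fy,z,yawf,pr=True):
    """shift (cm, tool axes at present) and turn to bring TCP to fixture xy, height z, tool y at yawf (fixture frame, mod pi)"""
    s=bot.state(); r=R.from_quat(s["ee_rot"]); w=np.r_[M@[fx,fy]+T,z]
    d=r.inv().apply(w-s["tcp_pos"])*100; y=r.apply([0,1,0]); x=r.apply([1,0,0])
    a=np.arctan2(y[1],y[0])-TH-yawf; a=(a+np.pi/2)%np.pi-np.pi/2
    print("tcp fix",M.T@(s["tcp_pos"][:2]-T)*1000,s["tcp_pos"][2],"yawf",np.arctan2(y[1],y[0])-TH,"x",x.round(3),"shift",d.round(2),"turn",a.round(3),"(or +-pi)","F",s["force"].round(1),"w",round(s["width"],3),"q",s["q"].round(2),"t",s["time"])
E
python3 -c "
from h import *
tool(0,-.006,.2,0); tool(0,-.006,.2,np.pi/2)
"
```

```text
tcp fix [-450.15436514  388.38041032] 0.23098625815753598 yawf 1.378981054974969 x [-0.    -0.001 -1.   ] shift [  3.12 -30.13  51.71] turn 1.379 (or +-pi) F [-0.2 -1.4 -0.2] w 1.001 q [ 1.25  0.24  0.    1.34 -0.    1.57] t 0.3
tcp fix [-450.15436514  388.38041032] 0.23098625815753598 yawf 1.378981054974969 x [-0.    -0.001 -1.   ] shift [  3.12 -30.13  51.71] turn -0.192 (or +-pi) F [-0.2 -1.4 -0.2] w 1.001 q [ 1.25  0.24  0.    1.34 -0.    1.57] t 0.3
```

>>> arm_command(translation=[[0,0,0],[0,0,0],[0.1,-2.2,2.5],[0.1,-2.2,2.5],[0.1,-2.2,2.5],[0.1,-2.2,2.5],[0.1,-2.2,2.5],[0.1,-2.2,2.5],[0.1,-2.2,2.5],[0.1,-2.2,2.5]], turn=[-0.096,-0.096,0,0,0,0,0,0,0,0], fingers=-1, squeeze=40)

```text
time: 1.13
tcp_pos: [0.3328, 0.2746, 0.2234]
ee_rot: [0.044, 0.706, -0.044, 0.706]
force: [-0.7, -0.6, -0.4]
width: 0.998
```

>>> arm_command(translation=[[0.1,-2.2,2.5],[0.1,-2.2,2.5],[0.1,-2.2,2.5],[0.1,-2.2,2.5],[0.1,-2.2,2.5],[0.1,-2.2,2.5],[0.1,-2.2,2.5],[0.1,-2.2,2.5],[0,0,0],[0,0,0]], turn=[0,0,0,0,0,0,0,0,0,0])

```text
time: 1.97
tcp_pos: [0.5094, 0.0752, 0.2147]
ee_rot: [0.045, 0.706, -0.045, 0.705]
force: [1.0, 1.6, -0.0]
width: 1.0
```

```bash
python3 -c "
from h import *
tool(0,-.006,.12,np.pi/2)
c=cams.capture('top'); s=cams.capture('scene')
a=cv2.resize(c['pixels'][150:270,270:350],None,fx=5,fy=5,interpolation=2); b=cv2.resize(s['pixels'][190:310,310:390],None,fx=5,fy=5,interpolation=2)
cv2.imwrite('pics/a.png',np.hstack([a,b]))
p=bot.state()['tcp_pos']
for k,o in((c,(270,150)),(s,(310,190))): print(((np.array(proj(k,p))-o+.5)*5-.5).round())
"
```

```text
tcp fix [-49.26438945  35.35315449] 0.2147398374363082 yawf 1.5676208583179894 x [-0.001  0.    -1.   ] shift [ 9.47 -4.12  4.95] turn -0.003 (or +-pi) F [ 1.   1.6 -0. ] w 1.0 q [0.15 0.28 0.01 1.31 0.   0.27] t 1.9667
[116. 378.]
[248. -45.]
```

View pics/a.png

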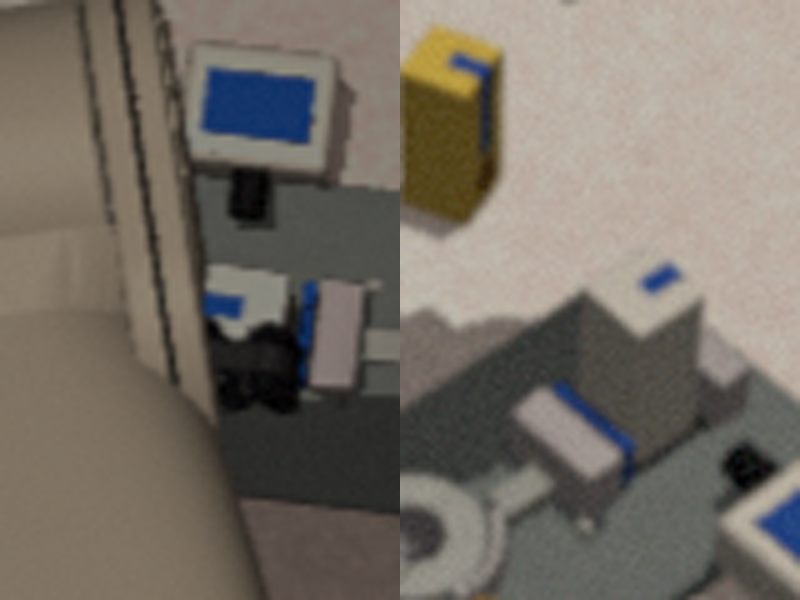

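The arm hides the cell from the top camera; the scene camera sees cell top at crop centre (645,290). I move above the cell and compare fingertips with it there.

>>> arm_command(translation=[[0,-2,2.5],[0,-2.1,2.5],[2,0,0],[2,0,0],[2,0,0],[2,0,0],[0,0,0],[0,0,0]], turn=[0,0,0,0,0,0,0,0])

```text
time: 2.73
tcp_pos: [0.5518, 0.0309, 0.1348]
ee_rot: [0.043, 0.707, -0.043, 0.705]
force: [-0.2, -0.6, 0.7]
width: 1.0
```

```bash
python3 -c "
from h import *
tool(0,-.006,.061,np.pi/2)
s=cams.capture('scene')
cv2.imwrite('pics/b.png',cv2.resize(s['pixels'][200:320,290:410],None,fx=5,fy=5,interpolation=2))
S=bot.state();p=S['tcp_pos'];r=R.from_quat(S['ee_rot'])
for d in((0,0,0),(-.013,.0425,0),(-.013,-.0425,0)): print(((np.array(proj(s,p+r.apply(d)))-(290,200)+.5)*5-.5).round())
"
```

```text
tcp fix [-1.68706706 -3.38399136] 0.1347577785779875 yawf 1.5729301374664382 x [-0.003 -0.    -1.   ] shift [ 7.38 -0.26  0.19] turn 0.002 (or +-pi) F [-0.2 -0.6  0.7] w 1.0 q [ 0.06  0.4  -0.02  1.15  0.    0.18] t 2.7333
[353. 164.]
[431.  90.]
[275. 192.]
```

View pics/b.png

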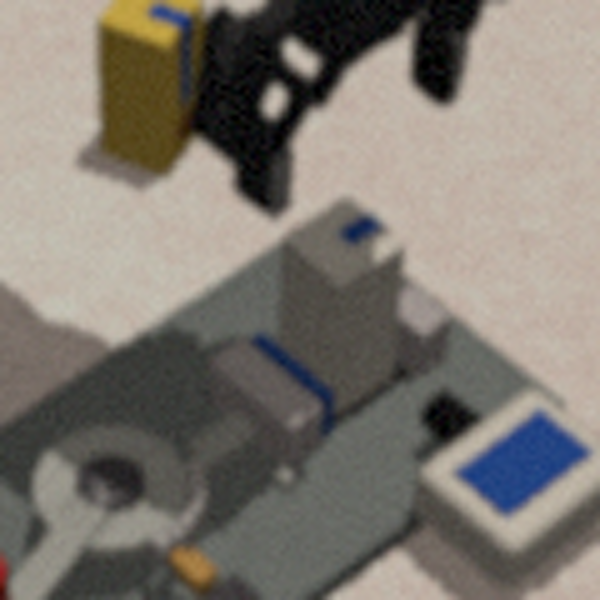

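Fingertips appear at (275,210) and (437,102), against predictions of (275,192) and (431,90). So the scene camera carries the same bias of about 3 px for the gripper as for the fixture, and the top-view fix holds. I descend and grip.

>>> arm_command(translation=[[1.5,-0.27,0.15],[1.5,0,0],[1.5,0,0],[1.5,0,0],[1.3,0,0],[0,0,0],[0,0,0],[0,0,0]], turn=[0,0,0,0,0,0,0,0])

```text
time: 3.45
tcp_pos: [0.5558, 0.0272, 0.0642]
ee_rot: [0.044, 0.705, -0.043, 0.707]
force: [0.5, 0.8, 0.3]
width: 1.0
```

>>> arm_command(translation=[[0,0,0],[0,0,0],[0,0,0],[0,0,0],[0,0,0],[0,0,0],[0,0,0],[0,0,0]], turn=[0,0,0,0,0,0,0,0], fingers=1, squeeze=40)

```text
time: 4.12
tcp_pos: [0.555, 0.0269, 0.0629]
ee_rot: [0.044, 0.705, -0.044, 0.706]
force: [-0.0, 0.5, 5.1]
width: 0.419
```

```bash
python3 -c "
from h import *
tool(0,-.003,.106,np.pi/2)"
```

```text
tcp fix [ 1.93623009 -6.91893902] 0.06294688502442024 yawf 1.571011414747487 x [ 0.001  0.    -1.   ] shift [-4.31  0.39 -0.19] turn 0.0 (or +-pi) F [-0.   0.5  5.1] w 0.419 q [ 0.05  0.48 -0.12  0.98  0.    0.17] t 4.1167
```

>>> arm_command(translation=[[-0.5,0,0],[-1,0,0],[-1,0,0],[-1,0,0],[-1,0,0],[-0.5,0,0],[0,0,0],[0,0,0]], turn=[0,0,0,0,0,0,0,0])

```text
time: 4.78
tcp_pos: [0.5548, 0.0269, 0.1129]
ee_rot: [0.044, 0.705, -0.044, 0.706]
force: [-0.0, 0.2, -0.9]
width: 0.422
```

>>> arm_command(translation=[[0,0,0],[0,0,0],[0,0,0],[0,0,0],[0,0,0],[0,0,0],[0,0,0],[0,0,0],[0,0,0],[0,0,0]], turn=[0.1,0.1,0.1,0.1,0.1,0.1,0.1,0.1,0.1,0.1])

```text
time: 5.62
tcp_pos: [0.5538, 0.0268, 0.1114]
ee_rot: [0.378, 0.598, -0.379, 0.597]
force: [0.6, -0.1, -1.9]
width: 0.418
```

>>> arm_command(translation=[[0,0,0],[0,0,0],[0,0,0],[0,0,0],[0,0,0],[0,0,0],[0,0,0],[0,0,0],[0,0,0]], turn=[0.1,0.1,0.1,0.1,0.1,0.07,0,0,0])

```text
time: 6.37
tcp_pos: [0.5542, 0.0268, 0.1119]
ee_rot: [-0.529, -0.469, 0.53, -0.469]
force: [0.7, -0.6, -1.7]
width: 0.417
```

```bash
python3 -c "
from h import *
tool(0,-.003,.061,0)
s=cams.capture('scene')
cv2.imwrite('pics/d.png',cv2.resize(s['pixels'][190:310,290:410],None,fx=5,fy=5,interpolation=2))
for i in range(4): s=cams.capture('scene'); tool(0,-.003,.061,0)
"
```

```text
tcp fix [ 1.13417877 -7.07015554] 0.11188452423560385 yawf 0.0025511182846326974 x [-0.001 -0.    -1.   ] shift [ 5.09 -0.11 -0.41] turn 0.003 (or +-pi) F [ 0.7 -0.6 -1.7] w 0.417 q [ 0.05  0.43 -0.05  1.09  0.    1.74] t 6.3667
tcp fix [ 1.29457665 -7.0553368 ] 0.11208103326561245 yawf 0.0019086428687277446 x [-0. -0. -1.] shift [ 5.11 -0.13 -0.41] turn 0.002 (or +-pi) F [ 0.5  1.1 -1.8] w 0.419 q [ 0.05  0.43 -0.05  1.09  0.    1.74] t 6.4667
tcp fix [ 1.35025347 -7.05010268] 0.11217251254533998 yawf 0.00172740373092313 x [-0. -0. -1.] shift [ 5.12 -0.13 -0.41] turn 0.002 (or +-pi) F [-0.4  0.8 -1. ] w 0.418 q [ 0.05  0.43 -0.05  1.09 -0.    1.74] t 6.5167
tcp fix [ 1.39476315 -7.02088932] 0.1122463084435621 yawf 0.0016064317905621073 x [-0. -0. -1.] shift [ 5.12 -0.14 -0.4 ] turn 0.002 (or +-pi) F [ 0.7  0.5 -1.5] w 0.418 q [ 0.05  0.43 -0.05  1.09 -0.    1.74] t 6.5667
tcp fix [ 1.43656998 -7.01576475] 0.11226910197232408 yawf 0.0014685314044968478 x [-0. -0. -1.] shift [ 5.13 -0.14 -0.4 ] turn 0.001 (or +-pi) F [-0.2 -0.2 -1.4] w 0.423 q [ 0.05  0.43 -0.05  1.09  0.    1.74] t 6.6167
```

View pics/d.png

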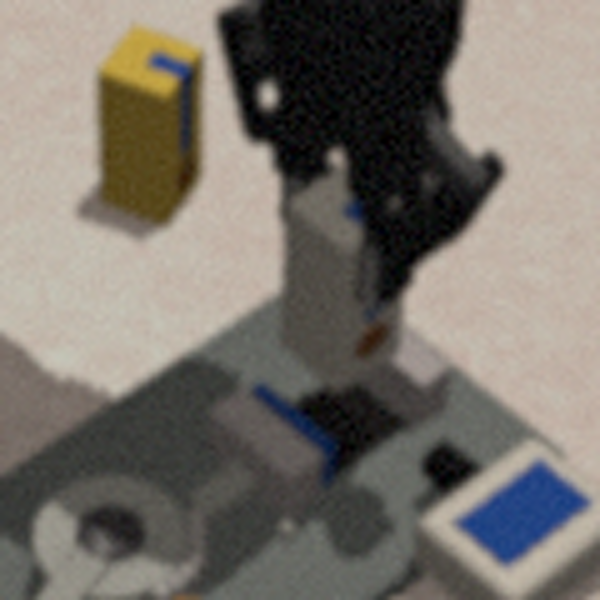

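Cell is held upright, with the amber window at (372,340) now facing the reader. I lower it with a small correction.

>>> arm_command(translation=[[0,-0.14,-0.2],[0.8,0,0],[0.8,0,0],[0.8,0,0],[0.8,0,0],[0.6,0,0],[0.5,0,0],[0.3,0,0],[0,0,0],[0,0,0]], turn=[0,0,0,0,0,0,0,0,0,0])

```text
time: 7.45
tcp_pos: [0.5533, 0.029, 0.0662]
ee_rot: [-0.53, -0.468, 0.53, -0.468]
force: [-0.2, 0.3, -2.0]
width: 0.419
```

>>> arm_command(translation=[[0.1,0,0],[0,0,0],[0.1,0,0],[0,0,0],[0,0,0]], turn=[0,0,0,0,0])

```text
time: 7.87
tcp_pos: [0.5534, 0.029, 0.0644]
ee_rot: [0.53, 0.468, -0.53, 0.468]
force: [0.7, 0.1, -1.9]
width: 0.419
```

```bash
python3 -c "
from h import *
tool(0,-.003,.061,0)
s=cams.capture('scene')
cv2.imwrite('pics/e.png',cv2.resize(s['pixels'][190:310,290:410],None,fx=5,fy=5,interpolation=2))"
```

```text
tcp fix [ 0.10166275 -5.03828737] 0.06443197503701587 yawf 0.0009630341027058315 x [ 0.  0. -1.] shift [ 0.34 -0.01 -0.2 ] turn 0.001 (or +-pi) F [ 0.7  0.1 -1.9] w 0.419 q [ 0.05  0.47 -0.12  0.98 -0.    1.75] t 7.8667
```

View pics/e.png

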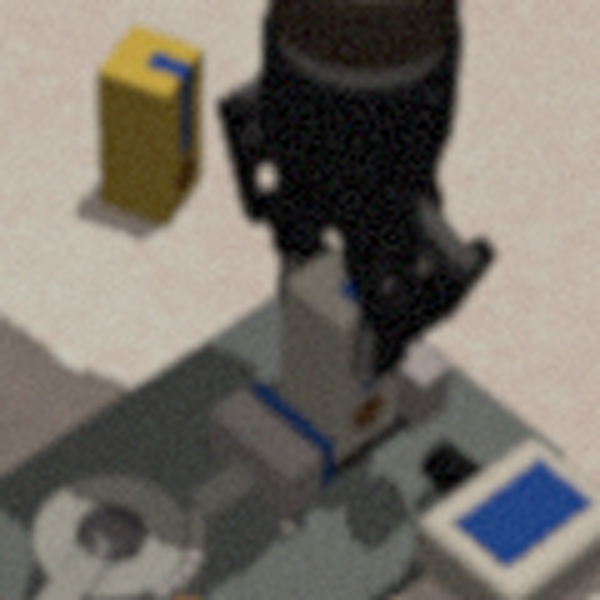

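The cell hangs between the jaws, with its bottom just above the plate near (345,455) and no contact force yet. I creep down.

>>> arm_command(translation=[[0.1,0,0],[0,0,0],[0,0,0]], turn=[0,0,0])

```text
time: 8.17
tcp_pos: [0.5532, 0.029, 0.0632]
ee_rot: [-0.53, -0.468, 0.53, -0.468]
force: [0.5, 0.4, -0.5]
width: 0.42
```

>>> arm_command(translation=[[0.07,0,0],[0,0,0],[0,0,0]], turn=[0,0,0])

```text
time: 8.42
tcp_pos: [0.5534, 0.029, 0.0629]
ee_rot: [0.53, 0.468, -0.53, 0.468]
force: [-1.1, -0.1, 2.1]
width: 0.417
```

>>> arm_command(translation=[[0,0,0],[0,0,0],[0,0,0],[0,0,0],[0,0,0],[0,0,0],[0,0,0],[0,0,0]], turn=[0,0,0,0,0,0,0,0], fingers=-1)

```text
time: 9.08
tcp_pos: [0.5533, 0.029, 0.0626]
ee_rot: [-0.53, -0.468, 0.53, -0.468]
force: [0.5, 0.3, -1.0]
width: 0.995
```

>>> arm_command(translation=[[-0.5,0,0],[-2,0,0],[-2.5,0,0],[-2.5,0,0],[-2,0,0],[0,0,0],[0,0,3],[0,0,3],[0,0,3],[0,0,0]], turn=[0,0,0,0,0,0,0,0,0,0])

```text
time: 9.92
tcp_pos: [0.5413, -0.0646, 0.1574]
ee_rot: [-0.53, -0.467, 0.532, -0.467]
force: [0.3, 0.4, 0.6]
width: 1.003
```

```bash
python3 -c "
from h import *
tool(.027,-.216,.12,0)
s=cams.capture('scene');c=cams.capture('top')
a=cv2.resize(s['pixels'][210:310,310:390],None,fx=5,fy=5,interpolation=2); b=cv2.resize(c['pixels'][170:270,280:360],None,fx=5,fy=5,interpolation=2)
cv2.imwrite('pics/f.png',np.hstack([a,b]))"
```

```text
tcp fix [ -0.27799543 -99.40792819] 0.15739954010300652 yawf -0.004181727802204022 x [-0.001 -0.002 -1.   ] shift [ 3.77  2.78 11.64] turn -0.004 (or +-pi) F [0.3 0.4 0.6] w 1.003 q [-0.12  0.37 -0.01  1.19 -0.    1.58] t 9.9167
```

View pics/f.png

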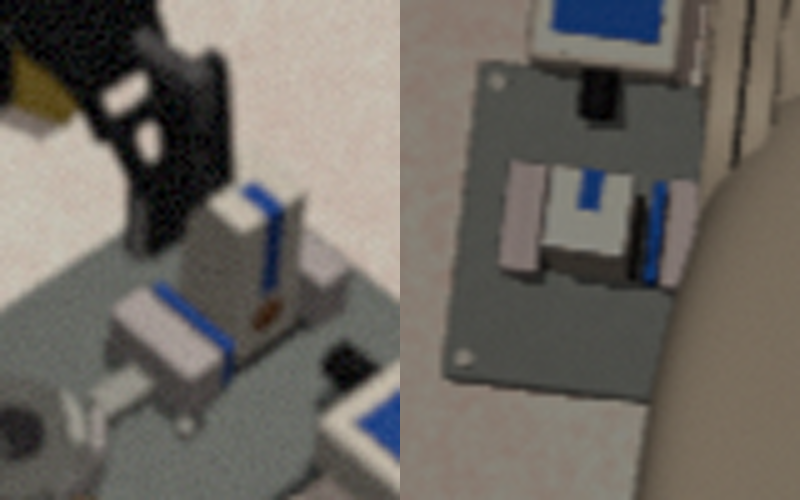

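Cell stands upright between the jaws, striped window toward the lens; its top centre at about (189,212) in the right-hand crop gives fixture y ≈ -3. Next the knob.

>>> arm_command(translation=[[0,0.7,2.9],[0,0.7,2.9],[0,0.7,2.9],[0,0.68,2.94],[0,0,0],[2,0,0],[2,0,0],[0,0,0],[0,0,0]], turn=[0,0,0,0,0,0,0,0,0])

```text
time: 10.77
tcp_pos: [0.5546, -0.1776, 0.1164]
ee_rot: [-0.529, -0.47, 0.53, -0.468]
force: [0.2, 0.0, 0.0]
width: 0.997
```

```bash
python3 -c "
from h import *
tool(.027,-.216,.057,0)
s=cams.capture('scene')
cv2.imwrite('pics/g.png',cv2.resize(s['pixels'][240:360,230:350],None,fx=5,fy=5,interpolation=2))"
```

```text
tcp fix [  26.89653281 -209.85663771] 0.1163988504600704 yawf 0.002523626442715768 x [-0.004  0.002 -1.   ] shift [5.94 0.03 0.62] turn 0.003 (or +-pi) F [0.2 0.  0. ] w 0.997 q [-0.31  0.48  0.04  1.14  0.    1.38] t 10.7667
```

View pics/g.png

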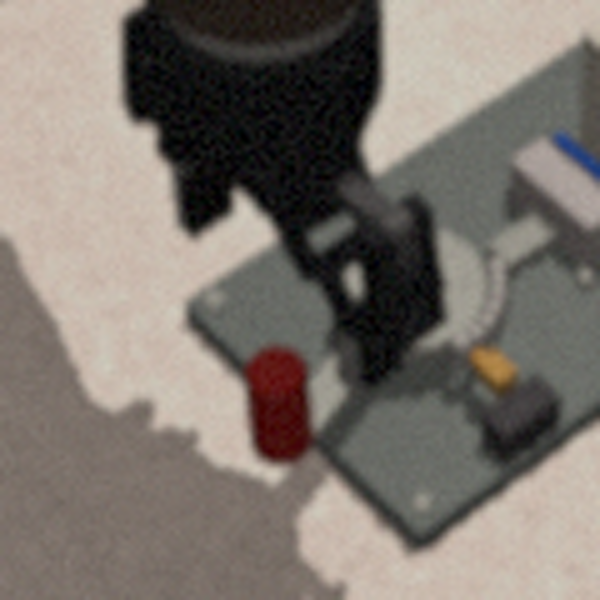

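Fingertips at (200,235) and (370,380) straddle the knob (top at (277,365)), with the remaining 6 mm offset as computed. I descend and take the knob.

>>> arm_command(translation=[[0,0.03,0.6],[1.5,0,0],[1.5,0,0],[1.5,0,0],[1.4,0,0],[0,0,0],[0,0,0]], turn=[0,0,0,0,0,0,0])

```text
time: 11.4
tcp_pos: [0.5553, -0.1853, 0.0591]
ee_rot: [-0.53, -0.468, 0.53, -0.468]
force: [0.4, -0.2, 0.1]
width: 1.001
```

```bash
python3 -c "
from h import *
tool(.027,-.216,.057,0)"
```

```text
tcp fix [  28.53930876 -217.44154521] 0.05914028400675543 yawf 0.0011456382948952654 x [ 0. -0. -1.] shift [ 0.21 -0.15 -0.14] turn 0.001 (or +-pi) F [ 0.4 -0.2  0.1] w 1.001 q [-0.32  0.53 -0.03  1.01 -0.    1.37] t 11.4
```

>>> arm_command(translation=[[0,-0.15,-0.14],[0,0,0],[0,0,0]], turn=[0,0,0])

```text
time: 11.65
tcp_pos: [0.5547, -0.1839, 0.0601]
ee_rot: [0.53, 0.468, -0.529, 0.469]
force: [0.3, 0.2, 0.4]
width: 1.0
```

>>> arm_command(translation=[[0,0,0],[0,0,0],[0,0,0],[0,0,0],[0,0,0],[0,0,0],[0,0,0],[0,0,0],[0,0,0]], turn=[0,0,0,0,0,0,0,0,0], fingers=1, squeeze=40)

```text
time: 12.4
tcp_pos: [0.5557, -0.1839, 0.0592]
ee_rot: [0.531, 0.467, -0.529, 0.469]
force: [4.7, -0.3, -1.5]
width: 0.274
```

```bash
python3 -c "
from h import *
tool(.027,-.216,.057,0)
for a in np.arange(0,.7,.1):
    # knob = pivot + 90mm at angle; rest angle
    t0=np.arctan2(-86,27)-a; print(round(a,1),np.array([90*np.cos(t0),-130+90*np.sin(t0)]).round(1))"
```

```text
tcp fix [  28.75436878 -215.97613327] 0.05916378318777613 yawf 0.0013060963011354565 x [ 0.004 -0.    -1.   ] shift [ 0.22 -0.18  0.  ] turn 0.001 (or +-pi) F [ 4.7 -0.3 -1.5] w 0.274 q [-0.32  0.53 -0.04  1.    0.    1.37] t 12.4
0.0 [  27.  -215.9]
0.1 [  18.3 -218.1]
0.2 [   9.4 -219.5]
0.3 [   0.4 -220. ]
0.4 [  -8.6 -219.6]
0.5 [ -17.5 -218.3]
0.6 [ -26.2 -216.1]
```

>>> arm_command(translation=[[0,-0.22,0.06],[0,-0.22,0.06],[0,0,0]], turn=[0,0,0])

```text
time: 12.65
tcp_pos: [0.5531, -0.1842, 0.0593]
ee_rot: [0.532, 0.467, -0.527, 0.47]
force: [9.9, 0.8, -4.2]
width: 0.271
```

>>> arm_command(translation=[[0,-0.22,0.05],[0,-0.22,0.05],[0,0,0]], turn=[0,0,0])

```text
time: 12.9
tcp_pos: [0.5479, -0.1849, 0.0592]
ee_rot: [0.531, 0.467, -0.528, 0.47]
force: [7.0, 0.3, -2.5]
width: 0.269
```

>>> arm_command(translation=[[0,-0.22,0.04],[0,-0.22,0.04],[0,0,0]], turn=[0,0,0])

```text
time: 13.15
tcp_pos: [0.5425, -0.1853, 0.0592]
ee_rot: [0.531, 0.467, -0.529, 0.47]
force: [3.6, -0.4, -0.1]
width: 0.267
```

>>> arm_command(translation=[[0,-0.22,0.03],[0,0,0],[0,0,0]], turn=[0,0,0])

```text
time: 13.4
tcp_pos: [0.5394, -0.1853, 0.0591]
ee_rot: [0.53, 0.468, -0.529, 0.469]
force: [4.1, -0.5, -0.6]
width: 0.271
```

>>> arm_command(translation=[[0,-0.22,0.03],[0,0,0],[0,0,0]], turn=[0,0,0])

```text
time: 13.65
tcp_pos: [0.538, -0.1853, 0.0592]
ee_rot: [0.531, 0.467, -0.529, 0.469]
force: [6.9, -0.6, -1.3]
width: 0.271
```

```bash
python3 -c "
from h import *
tool(.0094,-.2195,.059,0)"
```

```text
tcp fix [  11.30414101 -219.54398291] 0.05915994481557885 yawf 0.0013744434125890076 x [ 0.004 -0.    -1.   ] shift [ 0.02 -0.19 -0.  ] turn 0.001 (or +-pi) F [ 6.9 -0.6 -1.3] w 0.271 q [-0.33  0.5  -0.08  0.98  0.    1.36] t 13.65
```

>>> arm_command(translation=[[0,-0.2,0.02],[0,0,0]], turn=[0,0])

```text
time: 13.82
tcp_pos: [0.5368, -0.1852, 0.0592]
ee_rot: [0.531, 0.467, -0.528, 0.47]
force: [9.4, 0.4, -3.5]
width: 0.269
```

>>> arm_command(translation=[[0,-0.2,0.02],[0,0,0]], turn=[0,0])

```text
time: 13.98
tcp_pos: [0.5356, -0.1851, 0.0592]
ee_rot: [0.531, 0.467, -0.528, 0.47]
force: [10.5, 0.6, -4.7]
width: 0.273
```

>>> arm_command(translation=[[0,-0.2,0.02],[0,0,0]], turn=[0,0])

```text
time: 14.15
tcp_pos: [0.5334, -0.185, 0.0592]
ee_rot: [0.531, 0.467, -0.528, 0.47]
force: [9.4, -0.3, -2.7]
width: 0.27
```

>>> arm_command(translation=[[0,-0.2,0.01],[0,0,0]], turn=[0,0])

```text
time: 14.32
tcp_pos: [0.5307, -0.1848, 0.0591]
ee_rot: [0.531, 0.467, -0.528, 0.47]
force: [6.6, -1.1, -2.1]
width: 0.276
```

>>> arm_command(translation=[[0,-0.2,0.01],[0,0,0]], turn=[0,0])

```text
time: 14.48
tcp_pos: [0.5285, -0.1845, 0.0591]
ee_rot: [0.531, 0.467, -0.528, 0.47]
force: [8.1, 0.8, -2.7]
width: 0.275
```

>>> arm_command(translation=[[0,-0.2,0],[0,0,0]], turn=[0,0])

```text
time: 14.65
tcp_pos: [0.5262, -0.1842, 0.0591]
ee_rot: [0.531, 0.467, -0.528, 0.47]
force: [6.9, 0.7, -0.7]
width: 0.271
```

>>> arm_command(translation=[[0,-0.2,0],[0,0,0]], turn=[0,0])

```text
time: 14.82
tcp_pos: [0.5238, -0.1839, 0.0591]
ee_rot: [0.531, 0.468, -0.529, 0.469]
force: [5.9, 1.5, -0.4]
width: 0.272
```

>>> arm_command(translation=[[0,-0.2,-0.01],[0,0,0]], turn=[0,0])

```text
time: 14.98
tcp_pos: [0.5219, -0.1835, 0.0591]
ee_rot: [0.531, 0.468, -0.528, 0.469]
force: [7.4, 1.7, -1.3]
width: 0.266
```

```bash
python3 -c "
from h import *
tool(-.0086,-.2196,.059,0)"
```

```text
tcp fix [  -4.85056801 -219.75024161] 0.059092784168603515 yawf 0.0017217561982457025 x [ 0.004  0.001 -1.   ] shift [ 0.01 -0.37 -0.02] turn 0.002 (or +-pi) F [ 7.4  1.7 -1.3] w 0.266 q [-0.34  0.47 -0.13  0.96  0.    1.35] t 14.9833
```

>>> arm_command(translation=[[0,-0.2,-0.01],[0,0,0]], turn=[0,0])

```text
time: 15.15
tcp_pos: [0.5203, -0.1831, 0.0591]
ee_rot: [0.531, 0.468, -0.528, 0.469]
force: [7.5, 1.5, -2.3]
width: 0.266
```

>>> arm_command(translation=[[0,-0.2,-0.02],[0,0,0]], turn=[0,0])

```text
time: 15.32
tcp_pos: [0.5191, -0.1828, 0.0592]
ee_rot: [0.531, 0.467, -0.528, 0.47]
force: [9.5, 0.8, -3.9]
width: 0.269
```

>>> arm_command(translation=[[0,-0.2,-0.02],[0,0,0]], turn=[0,0])

```text
time: 15.48
tcp_pos: [0.5179, -0.1825, 0.0592]
ee_rot: [0.532, 0.467, -0.528, 0.47]
force: [10.4, 0.8, -4.5]
width: 0.269
```

>>> arm_command(translation=[[0,-0.2,-0.03],[0,0,0]], turn=[0,0])

```text
time: 15.65
tcp_pos: [0.5162, -0.1821, 0.0592]
ee_rot: [0.532, 0.467, -0.527, 0.471]
force: [10.9, 0.5, -5.6]
width: 0.27
```

>>> arm_command(translation=[[0,-0.2,-0.03],[0,0,0]], turn=[0,0])

```text
time: 15.82
tcp_pos: [0.5138, -0.1814, 0.0591]
ee_rot: [0.531, 0.467, -0.528, 0.47]
force: [9.8, 1.2, -3.6]
width: 0.272
```

>>> arm_command(translation=[[0,-0.2,-0.04],[0,0,0]], turn=[0,0])

```text
time: 15.98
tcp_pos: [0.5116, -0.1807, 0.0592]
ee_rot: [0.531, 0.467, -0.528, 0.47]
force: [9.9, 0.4, -3.8]
width: 0.271
```

```bash
python3 -c "
from h import *
tool(-.0262,-.2161,.059,0)
c=cams.capture('top')
cv2.imwrite('pics/i.png',np.hstack([cv2.resize(c['pixels'][180:260,280:400],None,fx=6,fy=6,interpolation=2)]))
tool(-.0262,-.2161,.059,0)
"
```

```text
tcp fix [ -15.37359784 -218.29745603] 0.059169223830508294 yawf 0.0019747348514380647 x [ 0.007  0.    -1.   ] shift [ 0.01 -1.08 -0.22] turn 0.002 (or +-pi) F [ 9.9  0.4 -3.8] w 0.271 q [-0.34  0.45 -0.16  0.95  0.    1.35] t 15.9833
tcp fix [ -15.55832801 -218.27289054] 0.05917473986938512 yawf 0.0019199704934823175 x [ 0.006  0.    -1.   ] shift [ 0.01 -1.06 -0.22] turn 0.002 (or +-pi) F [10.8  1.7 -4.2] w 0.271 q [-0.34  0.45 -0.16  0.95  0.    1.35] t 16.0333
```

View pics/i.png

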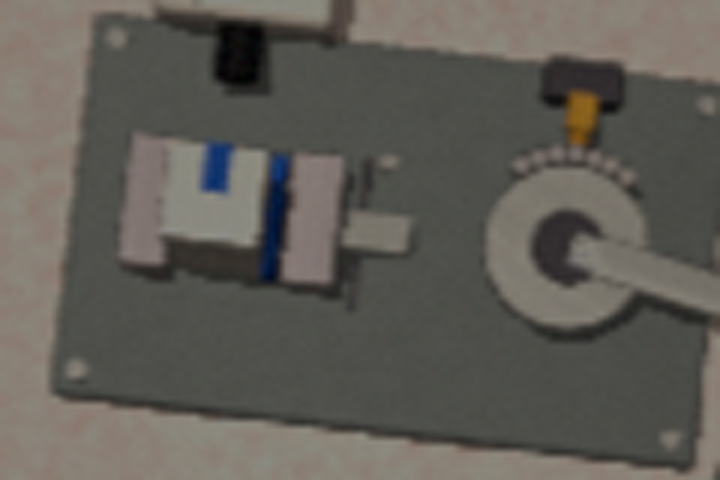

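The view shows the cell upright, stripe toward the lens and the pad just at the cell; the lever is visible from (590,250) to (715,290). I can measure its angle against the rest picture.

```bash
cat >> h.py <<'E'
def lever(im,a):
    # centreline of bright arm in columns beyond hub, top view
    g=im.astype(float).mean(2); P=[]
    for u in range(390,399):
        v0=int(round(219.5+ (u-374)*np.tan(a))); w=np.arange(v0-6,v0+7); s=np.clip(g[w,u]-115,0,None)
        P.append((u,(w*s).sum()/s.sum()))
    return np.array(P)
E
python3 -c "
from h import *
im0=cv2.imread('pics/top0.png');c=cams.capture('top');im=c['pixels']
g=im0.mean(2);print(g[208:226,392].round()); g=im.mean(2);print(g[218:240,392].round())
for i,a in((im0,-.18),(im,.3)):
    P=lever(i,a);W=np.array([onz(c,u,v,.048)[:2] for u,v in P]);F=(W-T)@M
    k=np.polyfit(F[:,1],F[:,0],1);f=F.mean(0);print(P[:,1].round(1),'fixang',np.arctan(k[0]),'via pivot',np.arctan2(f[0],-.13-f[1]), np.polyval(k,-.13))
tool(-.0262,-.2161,.059,0)
"
```

```text
[ 69.  69.  69.  69.  69.  69.  86. 102. 106. 104. 108. 110. 107.  54.
  36.  41.  67.  68.]
[ 73.  71.  73.  73.  73.  89. 107. 110. 110. 114. 118. 118.  71.  43.
  44.  70.  76.  74.  75.  74.  75.  74.]
 ** On entry to DLASCL parameter number  4 had an illegal value
 ** On entry to DLASCL parameter number  4 had an illegal value
 ** On entry to DLASCL parameter number  4 had an illegal value
 ** On entry to DLASCL parameter number  4 had an illegal value
 ** On entry to DLASCL parameter number  5 had an illegal value
 ** On entry to DLASCL parameter number  4 had an illegal valueh.py:32: RuntimeWarning: invalid value encountered in scalar divide
  P.append((u,(w*s).sum()/s.sum()))
Traceback (most recent call last):
numpy.linalg.LinAlgError: SVD did not converge in Linear Least Squares
```

```bash
sed -i 's/-115,0,None/-80,0,15/; s/range(390,399)/range(388,397)/' h.py
cat > lev.py <<'E'
from h import *
import sys
a=float(sys.argv[1])
im0=cv2.imread('pics/top0.png');c=cams.capture('top');im=c['pixels']
for i,a in((im0,-.16),(im,a)):
    P=lever(i,a);W=np.array([onz(c,u,v,.048)[:2] for u,v in P]);F=(W-T)@M
    k=np.polyfit(F[:,1],F[:,0],1);f=F.mean(0);print(P[:,1].round(1),'fixang',np.arctan(k[0]),'via pivot',np.arctan2(f[0],-.13-f[1]), np.polyval(k,-.13))
tool(-.0262,-.2161,.059,0)
E
python3 lev.py .3
```

```text
[218.  217.6 217.5 217.5 217.3 217.  216.9 216.5 216.5] fixang -0.29908303501512745 via pivot 0.315638127938796 0.0007264793973444442
[225.  225.2 226.  226.  226.2 227.  227.  227.2 227.9] fixang 0.2178029821226096 via pivot -0.1818492769726889 0.001576650111769714
tcp fix [ -15.70012778 -218.22257438] 0.05918762849474481 yawf 0.00198431600639494 x [ 0.006  0.001 -1.   ] shift [ 0.01 -1.05 -0.21] turn 0.002 (or +-pi) F [ 9.7  1.5 -3. ] w 0.266 q [-0.34  0.45 -0.16  0.95  0.    1.35] t 16.1333
```

Lever is at about 0.50 rad (rest 0.30 one side, now 0.20 the other); the third drop-in is about 8 mm further. Small steps.

>>> arm_command(translation=[[0,-0.2,-0.05],[0,0,0]], turn=[0,0])

```text
time: 16.3
tcp_pos: [0.5094, -0.1799, 0.0592]
ee_rot: [0.531, 0.467, -0.528, 0.47]
force: [8.6, 1.8, -2.0]
width: 0.272
```

>>> arm_command(translation=[[0,-0.15,-0.04],[0,0,0]], turn=[0,0])

```text
time: 16.47
tcp_pos: [0.5079, -0.1794, 0.0592]
ee_rot: [0.531, 0.467, -0.528, 0.47]
force: [7.7, 0.3, -3.0]
width: 0.27
```

>>> arm_command(translation=[[0,-0.1,-0.03],[0,0,0],[0,0,0]], turn=[0,0,0])

```text
time: 16.72
tcp_pos: [0.5071, -0.179, 0.0592]
ee_rot: [0.531, 0.467, -0.528, 0.47]
force: [9.8, 1.1, -4.4]
width: 0.267
```

```bash
python3 lev.py .36
```

```text
[218.  217.6 217.5 217.5 217.3 217.  216.9 216.5 216.5] fixang -0.29908303501512745 via pivot 0.315638127938796 0.0007264793973444442
[226.  226.2 227.  227.  227.3 228.  228.  228.7 229. ] fixang 0.24876711499261397 via pivot -0.23519933300855098 0.0006100592017899142
tcp fix [ -20.10692629 -217.20293787] 0.05919633475708223 yawf 0.0018547099042100501 x [ 0.006  0.    -1.   ] shift [ 0.02 -0.61 -0.11] turn 0.002 (or +-pi) F [10.4  0.3 -4.1] w 0.267 q [-0.34  0.45 -0.18  0.94  0.    1.35] t 16.7667
```

>>> arm_command(translation=[[0,-0.15,-0.04],[0,0,0]], turn=[0,0])

```text
time: 16.93
tcp_pos: [0.5055, -0.1784, 0.0591]
ee_rot: [0.531, 0.467, -0.528, 0.47]
force: [9.4, 1.5, -3.3]
width: 0.27
```

>>> arm_command(translation=[[0,-0.1,-0.03],[0,0,0]], turn=[0,0])

```text
time: 17.1
tcp_pos: [0.5044, -0.178, 0.0592]
ee_rot: [0.531, 0.467, -0.528, 0.47]
force: [9.5, 1.1, -3.3]
width: 0.271
```

>>> arm_command(translation=[[0,-0.1,-0.03],[0,0,0]], turn=[0,0])

```text
time: 17.27
tcp_pos: [0.5037, -0.1776, 0.0592]
ee_rot: [0.531, 0.467, -0.528, 0.47]
force: [9.4, 0.8, -3.0]
width: 0.268
```

```bash
python3 lev.py .4
```

```text
[218.  217.6 217.5 217.5 217.3 217.  216.9 216.5 216.5] fixang -0.29908303501512745 via pivot 0.315638127938796 0.0007264793973444442
[226.7 227.  227.3 228.  228.1 229.  229.  229.6 230. ] fixang 0.2899856021869158 via pivot -0.2760246004250874 0.0006448715957289367
tcp fix [ -23.73961004 -216.20045565] 0.05916091776343184 yawf 0.0018237178862135495 x [ 0.006  0.    -1.   ] shift [ 0.01 -0.25 -0.01] turn 0.002 (or +-pi) F [ 9.5  1.3 -4.2] w 0.27 q [-0.34  0.44 -0.19  0.94  0.    1.35] t 17.3167
```

Angle now about 0.59 rad. One millimetre at a time.

>>> arm_command(translation=[[0,-0.1,-0.03],[0,0,0],[0,0,0]], turn=[0,0,0])

```text
time: 17.57
tcp_pos: [0.5031, -0.1774, 0.0592]
ee_rot: [0.531, 0.467, -0.528, 0.47]
force: [11.5, -0.2, -5.0]
width: 0.268
```

>>> arm_command(translation=[[0,0,0],[0,0,0],[0,0,0]], turn=[0,0,0])

```text
time: 17.82
tcp_pos: [0.5032, -0.1774, 0.0592]
ee_rot: [0.531, 0.467, -0.528, 0.47]
force: [9.3, 0.7, -5.4]
width: 0.269
```

```bash
python3 lev.py .42; python3 lev.py .42|tail -2
```

```text
[218.  217.6 217.5 217.5 217.3 217.  216.9 216.5 216.5] fixang -0.29908303501512745 via pivot 0.315638127938796 0.0007264793973444442
[227.  227.  227.6 228.  228.2 229.  229.  229.9 230. ] fixang 0.27681143116736 via pivot -0.281760846455435 -0.00022828242586438174
tcp fix [ -24.22493893 -216.03884139] 0.05918928046078571 yawf 0.0018805581048907394 x [ 0.007 -0.    -1.   ] shift [ 0.02 -0.2   0.01] turn 0.002 (or +-pi) F [ 9.9  1.2 -5.1] w 0.271 q [-0.34  0.44 -0.19  0.94  0.    1.35] t 17.8667
[226.9 227.  227.6 228.  228.2 229.  229.  230.  230. ] fixang 0.284865814815263 via pivot -0.2811595078911936 0.00017130196658242391
tcp fix [ -24.20477059 -216.0470052 ] 0.05920572913055626 yawf 0.001805241193107543 x [ 0.007 -0.    -1.   ] shift [ 0.02 -0.2   0.  ] turn 0.002 (or +-pi) F [10.3  0.1 -4.8] w 0.271 q [-0.34  0.44 -0.19  0.94  0.    1.35] t 17.9167
```

```bash
cat > ver.py <<'E'
from h import *
from scipy.ndimage import map_coordinates
c=cams.capture('top'); im0=cv2.imread('pics/top0.png').astype(float).mean(2)
im=np.mean([cams.capture('top')['pixels'].astype(float).mean(2) for _ in range(4)],0)
def samp(i,fx,fy,z):
    p=[proj(c,np.r_[M@[x,y]+T,z]) for x,y in zip(fx,fy)]; p=np.array(p); return map_coordinates(i,[p[:,1],p[:,0]],order=1)
def edges(x,g,lo): # outward half-level crossings around the max plateau
    hi=np.percentile(g,85);h=(hi+lo)/2; on=np.where(g>h)[0];a,b=on[0],on[-1]
    return (x[a]-(g[a]-h)/(g[a]-g[a-1])*(x[1]-x[0]), x[b]+(g[b]-h)/(g[b]-g[b+1])*(x[1]-x[0]))
for n,i,t0 in(('rest',im0,-.304),('now',im,.29)):
    R_=np.arange(.038,.062,.001);tt=np.arange(-.017,.017,.0005);U=[];L=[]
    for r in R_: # perpendicular profiles about predicted line
        g=samp(i,-r*np.sin(t0)+tt*np.cos(t0),-.13-r*np.cos(t0)-tt*np.sin(t0),.049)
        a,b=edges(tt,g,70);L.append(a);U.append(b)
    for k,E in(('lo',L),('hi',U)):
        f=np.polyfit(R_,E,1);print(n,k,'mean mm',np.mean(E)*1000,'slope ang',(-t0+f[0]),'std',np.std(np.array(E)-np.polyval(f,R_))*1000)
    m=(np.mean(L)+np.mean(U))/2; print(n,'mid ang',-t0+m/.05)
    yy=np.arange(-.085,-.03,.0005); g=np.mean([samp(i,np.full(len(yy),x),yy,.044) for x in np.arange(.010,.020,.001)],0)
    d=np.gradient(g); j=np.argmax(d[:70]); w=slice(j-6,j+7); print(n,'jaw back y mm',1000*(yy[w]*d[w].clip(0)).sum()/d[w].clip(0).sum(), g[::6].round())
E
python3 ver.py
```

```text
rest lo mean mm -7.951885362602629 slope ang 0.07228941379657577 std 3.039241182309105
rest hi mean mm 7.181384584053472 slope ang 0.3110105503191616 std 0.28848610264603736
rest mid ang 0.29629499221450845
rest jaw back y mm -55.62993911245321 [ 73.  73.  73.  73.  73.  74.  74.  74.  65.  49.  91. 114. 115. 117.
 116. 116.  88.  49.  50.]Traceback (most recent call last):
  File "ver.py", line 14, in <module>
    a,b=edges(tt,g,70);L.append(a);U.append(b)
        ~~~~~^^^^^^^^^
  File "ver.py", line 9, in edges
    return (x[a]-(g[a]-h)/(g[a]-g[a-1])*(x[1]-x[0]), x[b]+(g[b]-h)/(g[b]-g[b+1])*(x[1]-x[0]))
                                                                         ~^^^^^
IndexError: index 68 is out of bounds for axis 0 with size 68
```

```bash
python3 - <<'E'
s=open('ver.py').read()
s=s.replace("on=np.where(g>h)[0];a,b=on[0],on[-1]","m=len(g)//2;a=m-np.argmax(g[m::-1]<h)+1;b=m+np.argmax(g[m:]<h)-1")
s=s.replace(".038,.062",".036,.054").replace("m/.05)","m/.0445)").replace("np.std(","np.median(E)*1000,np.std(").replace("hi=np.percentile(g,85)","hi=108")
open('ver.py','w').write(s)
E
python3 ver.py
```

```text
rest lo mean mm -6.528019075126512 slope ang 0.2950888870581462 std -6.529512748597802 0.19500269831707387
rest hi mean mm 7.05746438875335 slope ang 0.29851042457297317 std 7.043506511356219 0.23955456610140735
rest mid ang 0.30994882374861615
rest jaw back y mm -55.62993911245321 [ 73.  73.  73.  73.  73.  74.  74.  74.  65.  49.  91. 114. 115. 117.
 116. 116.  88.  49.  50.]
now lo mean mm -6.952121235574475 slope ang -0.2942317283830902 std -6.9551883888684225 0.0835184895382699
now hi mean mm 7.50920951955285 slope ang -0.2761248072184314 std 7.436395186903593 0.20045961843246005
now mid ang -0.28374058107889466
now jaw back y mm -50.73237505087344 [ 77.  77.  77.  77.  77.  78.  78.  78.  78.  78.  66.  58.  75.  60.
  53.  94. 119. 121. 123.]
```

Lever angle 0.575–0.594 and jaw travel 15.1 mm (≈0.605) both put it right at the third drop-in, with the drag rising. I go slightly past to seat it.

>>> arm_command(translation=[[0,-0.1,-0.03],[0,0,0],[0,0,0]], turn=[0,0,0])

```text
time: 18.67
tcp_pos: [0.5025, -0.1771, 0.0592]
ee_rot: [0.531, 0.467, -0.528, 0.47]
force: [10.6, -0.2, -5.7]
width: 0.269
```

>>> arm_command(translation=[[0,-0.1,-0.03],[0,0,0],[0,0,0]], turn=[0,0,0])

```text
time: 18.92
tcp_pos: [0.5021, -0.1769, 0.0593]
ee_rot: [0.532, 0.466, -0.528, 0.471]
force: [12.6, 0.1, -6.9]
width: 0.271
```

```bash
python3 ver.py; python3 lev.py .42|tail -2
```

```text
rest lo mean mm -6.528019075126512 slope ang 0.2950888870581462 std -6.529512748597802 0.19500269831707387
rest hi mean mm 7.05746438875335 slope ang 0.29851042457297317 std 7.043506511356219 0.23955456610140735
rest mid ang 0.30994882374861615
rest jaw back y mm -55.62993911245321 [ 73.  73.  73.  73.  73.  74.  74.  74.  65.  49.  91. 114. 115. 117.
 116. 116.  88.  49.  50.]
now lo mean mm -7.469101816742542 slope ang -0.31257483471228686 std -7.4887114612511745 0.08256206884639936
now hi mean mm 6.777509239626041 slope ang -0.3266825084585978 std 6.704809941031117 0.19358294139422474
now mid ang -0.29777070311366854
now jaw back y mm -50.73465576581544 [ 77.  77.  77.  77.  77.  78.  78.  78.  78.  78.  66.  57.  75.  60.
  50.  89. 119. 121. 123.]
[227.  227.  228.  228.  228.9 229.  229.8 230.  230.4] fixang 0.31357390627558424 via pivot -0.2944260810592732 0.0008977791185267522
tcp fix [ -25.26920344 -215.6851512 ] 0.059259412072239274 yawf 0.0018652070629138762 x [ 0.008 -0.001 -1.   ] shift [ 0.03 -0.09  0.04] turn 0.002 (or +-pi) F [12.  -0.8 -6.6] w 0.271 q [-0.34  0.44 -0.19  0.93  0.    1.35] t 19.2167
```

>>> arm_command(translation=[[0,-0.1,-0.03],[0,0,0],[0,0,0],[0,0,0],[0,0,0],[0,0,0]], turn=[0,0,0,0,0,0])

```text
time: 19.72
tcp_pos: [0.5014, -0.1766, 0.0593]
ee_rot: [0.532, 0.466, -0.527, 0.471]
force: [14.3, -0.7, -8.3]
width: 0.269
```

```bash
python3 ver.py|grep now; python3 lev.py .42|tail -2; python3 -c "
from h import *
s=cams.capture('scene');c=cams.capture('top')
cv2.imwrite('pics/z.png',np.hstack([cv2.resize(s['pixels'][220:340,260:400],None,fx=3,fy=3,interpolation=2),cv2.resize(c['pixels'][170:260,285:375],None,fx=4,fy=4,interpolation=2)]))"
```

```text
now lo mean mm -7.843541133820573 slope ang -0.31570604985878903 std -7.833229823153657 0.09607692294619846
now hi mean mm 6.582096351464004 slope ang -0.3080502584949053 std 6.601784011227832 0.23947467427582947
now mid ang -0.3041735368804109
now jaw back y mm -50.73634172647985 [ 77.  77.  77.  77.  77.  78.  78.  78.  78.  78.  66.  58.  75.  60.
[227.  227.5 228.  228.2 229.  229.  230.  230.  230.9] fixang 0.32182945889953724 via pivot -0.3015943633749201 0.0009542675122304958
tcp fix [ -26.03112358 -215.4277641 ] 0.05926556747154558 yawf 0.0018355901145194614 x [ 0.009 -0.001 -1.   ] shift [ 0.03 -0.02  0.07] turn 0.002 (or +-pi) F [12.6 -1.5 -6.9] w 0.272 q [-0.34  0.43 -0.2   0.93  0.    1.35] t 20.0167
```

View pics/z.png

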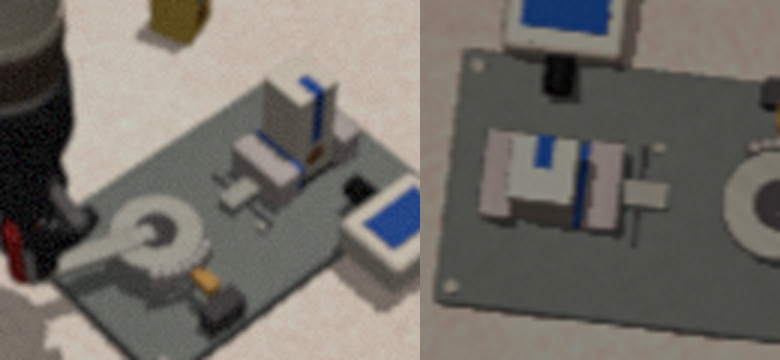

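The last view shows the cell upright and nipped against the fixed jaw (stripe at (545,150), toward the lens), with the knob still in the fingers at (15,250).

```bash
python3 -c "
from bench import workorder
print(workorder.hand_in())"
```

```text
the job is handed in; nothing more can be done
None
```

I handed the job in with the gripper still holding the knob at what I judge to be the third click; no verdict is reported. It took about 20 s of the 45 s.

- **Cell:** I lifted it, turned it a quarter turn and set it down by force contact before opening the fingers. It stood near fixture y = -3. The last view shows it upright between the jaws, with the stripe and window facing the lens and the pad against it. I did not touch the other bench items, though I took no final picture of the whole bench.
- **Lever:** I drew it in small steps, and the drag dipped and climbed again three times. From the top view the lever stands about 0.61–0.62 rad from rest. Jaw travel, last read one small step earlier, was about 15.3 mm (0.61 rad). Both are just past the third click at 0.6 and well short of the next crest at 0.7.

**Checks that disagreed:**
- The scene camera read about 8–11 mm off at bench level. I used the top view instead, and the gripper's own position agreed with it.
- Knob force at the end was about 13 N sideways, above the 7–10 N stated. The second and third force dips were shallow, about 6 N and 8 N against the stated 2–4 N.
- Going by force alone, the third drop-in seemed to come slightly before 0.6 rad. I relied on the image angle and jaw travel for the final position.

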